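# Open the combination-locked medicine box

## Task

Unlock and open the medicine box on the worktop: roll its three number wheels, left to right, to 4-7-5 at the red line, slide the red catch across to the left as far as it goes, then swing the lid up by its tab until it stands wide open by itself, at least two thirds of the way to upright, and let go. Leave the mug, the carafe and the teaspoon where they are.

Things in the scene. Friction and masses are not known exactly. Their poses are not given: they have to be found in the camera images.
- medbox: Heavy off-white medicine box, green lid, 256 mm wide (y), 172 deep (x); does not move. Origin: on the worktop under the middle of the wheels' axis; front faces its -x, left +y, up +z. Offsets below are in this frame, mm. From the front: dark 45-degree fascia (x=-52, z=47 up to x=-11, z=88), dark deck at z=88 to x=42, then the box with its lid (x=38 to 118, top z=134). Sides y=+-128.
- red_line (a point): Middle of the sloping fascia, between the raised red pointers beside the wheels that mark the red line: x=-26, z=88 of the box at y=0, just inside the middle wheel's face. The number level with the pointers, facing forward and up at 45 degrees, counts. Ribs at rest: 18 degrees above and below this line. In front of the wheels a fingertip has free room down to z=60.
- wheel_left (a joint): Turn of the left (+y) number wheel about a level axis along the box's y. Endless. Value in rad = 0.6283 x the number shown, plus or minus whole turns (6.283). It grows when the exposed top is rolled away from the robot (+x), which brings up the next higher number; 9 is followed by 0.
- wheel_left_centre (a point): Centre of the left (+y) wheel, on its axis: x=0, y=+48, z=62 of the box (fixed). The wheel is a white drum, radius 40 mm, 23 mm wide, with black numbers 0 to 9 round it.
- wheel_mid (a joint): Turn of the middle number wheel about a level axis along the box's y. Value as for the left wheel. Sprung detents every 0.6283 rad: pushed well past halfway, the wheel clicks home on the next number by itself (surely from 0.2 rad away). 2 to 6 N along the rim turns it: push a rib with a fingertip and follow it round (a level push on the low rib at 63 degrees jams).
- wheel_mid_centre (a point): Centre of the middle wheel, on its axis: x=0, y=0, z=62 of the box (fixed). Halfway between neighbouring numbers every wheel has a grey round grip rib along y (radius 3.5 mm, centred 43.5 mm from the axis, tips at 47 mm), ten in all. At rest ribs stand 27 and 63 degrees forward of the top and 9 degrees behind it.
- wheel_right (a joint): Turn of the right (-y) number wheel about a level axis along the box's y. Value and detents as for the other two. It turns freely of its neighbours, whose middles are 48 mm apart.
- wheel_right_centre (a point): Centre of the right (-y) wheel, on its axis: x=0, y=-48, z=62 of the box (fixed). 25 mm of free width lies between neighbouring wheels.
- catch (a joint): The catch that holds the lid: 0 m locked, 0.012 m fully open. It slides to the box's left (+y), towards the wheels, with about 2 N, and stays where it is left. Unless all three wheels show the code it is blocked after about 1.5 mm; while it is open the wheels are blocked.
- catch_tab (a point): Middle of the catch's red thumb tab, an upright block 26 mm (x) by 12 mm (y) by 23 mm (z) on the deck, right of the wheels; at the start at x=15, y=-90, z=100 of the box, 12 mm above the deck and 12 mm below the tab's top. It moves with the catch. Right of it the deck is flat and free to the box's side (low 2 mm rim at y=-119 to -127).
- lid (a joint): The lid's hinge, rad: 0 shut, 1.57 standing upright (its stop). It opens upward about a level axis along y at the back of the box; it is stiff (about 3 N at the tab) and stays at any angle. Held shut by the catch.
- lid_tab (a point): Middle of the lid's green pull tab, 36 mm long (x), 30 mm wide (y), 14 mm thick (z), sticking out level from the middle of the lid's front edge, above the middle wheel; at the start at x=20, y=0, z=131 of the box. It swings with the lid, 94 mm from the hinge. Pinch it across its 30 mm width from above; below this point 20 mm are free for fingertips.
- lid_hinge (a point): Point on the lid's hinge axis at the middle of its width: x=114, y=0, z=124 of the box (fixed).
- coffee_mug: White mug with a green leaf pattern, 88x119x99 mm, standing right of the box. Origin: centre of its underside. Bystander.
- carafe: Glass coffee carafe with black lid and handle, 161x120x150 mm, standing left of the box. Origin: centre of its underside. Bystander.
- teaspoon: Steel teaspoon, 130x27x11 mm, lying on the worktop to the right of the box, in front of the mug. Origin: centre of its underside. Bystander.

How it is judged:
On the way, in this order (a step that is already met when the one before it is completed fails the run):
1. all three wheels show the code 4-7-5 at the red line ((value of joint wheel_left between -10.253 and -9.853 rad or value of joint wheel_left between -3.97 and -3.57 rad or value of joint wheel_left between 2.313 and 2.713 rad or value of joint wheel_left between 8.596 and 8.996 rad or value of joint wheel_left between 14.88 and 15.28 rad) and (value of joint wheel_mid between -8.368 and -7.968 rad or value of joint wheel_mid between -2.085 and -1.685 rad or value of joint wheel_mid between 4.198 and 4.598 rad or value of joint wheel_mid between 10.481 and 10.881 rad or value of joint wheel_mid between 16.765 and 17.165 rad) and (value of joint wheel_right between -9.625 and -9.225 rad or value of joint wheel_right between -3.342 and -2.942 rad or value of joint wheel_right between 2.942 and 3.342 rad or value of joint wheel_right between 9.225 and 9.625 rad or value of joint wheel_right between 15.508 and 15.908 rad)), for 0.2 s.
2. the catch is slid across to the left, open (all of step 1 and value of joint catch above 0.0085 m), for 0.2 s.
At the end, for the whole second after the job is handed in: The wheels show 4, 7 and 5 (each within 0.2 rad of the number), the catch is open (8.5 mm or more of its 12 mm), and the lid stands open at more than 0.95 rad (54 degrees), at rest (all of step 2 and value of joint lid above 0.95 rad and velocity of joint lid between -0.05 and 0.05 rad/s); the robot touches nothing.
It fails at once if the mug is shifted by more than 25 mm (distance of coffee_mug from where it was at the start of the episode above 0.025 m).
It fails at once if the carafe is shifted by more than 25 mm (distance of carafe from where it was at the start of the episode above 0.025 m).
It fails at once if the teaspoon is shifted by more than 25 mm (distance of teaspoon from where it was at the start of the episode above 0.025 m).
It fails at once if the mug is tipped (angle between coffee_mug's own z axis and vertical above 0.4 rad).
It fails at once if the carafe is tipped (angle between carafe's own z axis and vertical above 0.4 rad).
It also fails if it takes over 64 s, if anything falls off the work surface, if the arm or the gripper's body presses on something with over 40 N, if the wrist force passes 120 N, or if a joint passes its speed limit or range.

## Robot

A 7-joint arm with a two-finger parallel gripper is mounted at the origin on a cart in front of the work surface, level with it; the furniture and walls round the work are solid. World frame = base frame: x ahead of the robot, y to its left, z up, the work surface at z = 0. Lengths are in m, angles in rad, forces in N, time in s.
With the tool pointing down it reaches from about 0.35 to 0.9 m from the base axis. Payload 8.1 kg.
Tool frame: the origin (TCP) lies at the very end of the fingers, on their centre line; the grasp point (between the pads) lies 19 mm behind it (arm.tcp_to_grasp is the distance from the TCP to the grasp point, in m); z points along the fingers, y is the line along which they close (so a half turn about z gives the same grasp; the last joint's range is limited). The gripper opens to 92 mm and grips with 3 to 60 N. Pads are 19 mm wide; open, the fingers measure 130 mm over their backs; the gripper's body (75 mm by 190 mm) begins 47 mm behind the grasp point.
Start: joints at [1.115, 0.434, 0.025, 1.573, -0.012, 1.134, -0.075], TCP at [0.216, -0.587, 0.227] pointing down, gripper open.
Joint ranges: [-2.62, 2.62], [-0.44, 2.09], [-1.27, 1.32], [0.08, 2.57], [-1.32, 4.46], [0.12, 2], [-2.74, 2.74]. Speed limits (rad/s): [2.22, 2.22, 3.01, 3.01, 3.14, 3.14, 3.14].

## Interface

Orientations are given as a rotation vector (axis times angle).
In Python, from cell import arm gives the robot as it stands.
- The arm moves only by the tool creep_tool, called as name(argument=value, ...) on one line, values as JSON. Schema: {"type":"object","properties":{"deltas":{"type":"string"},"force":{"type":"number"},"only":{"type":"string"},"quiet":{"type":"boolean"},"lines":{"type":"string"}},"required":["deltas"],"additionalProperties":false}. deltas is a string of 1 to 10 rows, parted by a bar, with the numbers parted by commas; each row has 5 numbers: dx, dy, dz in m, then a turn about the tool's z in rad, then the opening from 0.0 (shut) to 1.0 (fully open); each row shifts and turns the commanded pose from where the row before left it, along the tool's axes as they then stand; what a row does not reach is not made up. A row lasts 1/10 s, in which the tool goes at most 0.05 m and 0.15 rad, less where a joint would pass 70% of its speed; a pose out of reach is approached as far as the arm can. The fingers move at their own pace and stop on an object; force is the grip in N (left out, the last holds). Time passes only in rows, so rows that do not move let the fingers close. The tool returns the time, the measured TCP pose, the force, the opening and the grip force at its end. only (a regular expression) keeps the lines of the reply that match it, lines (a string "A,B") keeps lines A to B, and quiet returns only ok. Input that does not fit is refused with a message, and nothing moves.
- arm.observe(): the state, without advancing time (a new reading comes with each control period).
- arm.get_image(name): name is "scene" or "top" or "wrist"; returns a dict with "image" (400x640x3 uint8, blue, green, red), "fx", "fy", "cx", "cy" (pixels), "cam_to_world" (4x4, takes a point from camera to world coordinates); the wrist camera has in their place "mount" (4x4, takes a point from camera to tool coordinates, whose origin is the TCP and whose axes are the flange's). Camera axes: x right, y down, z forward; pixel columns grow to the right and rows downward; lengths in m; the calibration is good to about 2 mm. A picture is of the moment at which its call begins: read the wrist's pose just before it. There is no depth.
- arm.sign_off(): hands the job in; it is judged then, once.
The state is a dict: "clock": time; "joints": joint angles; "dq": joint speeds; "joint_efforts": joint torques, N m; "position": TCP position; "ee_rot": TCP orientation; "force": force on the tool from outside, world axes, zero at the start; "ft_torque": the same for the moment, N m; "width": opening from 0.0 (shut) to 1.0 (fully open); "gripper_force": force on a finger pad.
Only numpy, scipy, OpenCV 4.12 (cv2) and the standard library are available. Lean on these libraries where they do the work, as an engineer would, in place of code of your own. Each camera call takes 0.05 s, during which the arm holds its last target. There are 200 camera calls.

## Working session

There is one attempt and no reset: what is moved stays moved. The work goes in short steps, Python scripts to look and compute and a tool call to move; the robot and the scene stay as the last step left them, time stands still between calls to the robot, and variables do not carry over. Pictures are saved under pics/ and viewed, at most 10 in all, crops included, and the job is handed in when it is done.

```bash
ls; mkdir -p pics
```

Run:
```python
from cell import arm
import cv2,numpy as np
o=arm.observe();print({k:np.round(v,3).tolist() for k,v in o.items()})
for n in("scene","top"):
    d=arm.get_image(n);cv2.imwrite(f"pics/{n}0.png",d["image"]);print(n,d["fx"],d["cx"],d["cy"],np.round(d["cam_to_world"],3).tolist())
    np.savez(n+".npz",**d)
```

```text
cell.py
pics
{'clock': 0.0, 'joints': [1.115, 0.435, 0.025, 1.574, -0.012, 1.134, -0.075], 'dq': [-0.0, 0.001, 0.0, 0.0, 0.001, 0.001, -0.001], 'joint_efforts': [-0.0, -66.786, 0.985, -31.447, -0.06, 0.043, 0.0], 'position': [0.216, -0.586, 0.226], 'ee_rot': [-3.091, -0.551, 0.001], 'force': [0.486, 0.058, -0.088], 'ft_torque': [0.024, -0.026, -0.017], 'gripper_force': 0.0, 'width': 1.002}
scene 494.7409149859393 317.3743514924711 201.96179960612278 [[-0.456, -0.663, 0.593, -0.244], [-0.89, 0.326, -0.32, 0.439], [0.018, -0.674, -0.739, 0.951], [0.0, 0.0, 0.0, 1.0]]
top 407.934420049277 319.8528943537789 205.37909347307286 [[0.001, -0.993, 0.115, 0.376], [-1.0, 0.002, 0.019, 0.052], [-0.019, -0.115, -0.993, 1.036], [0.0, 0.0, 0.0, 1.0]]
```

View pics/scene0.png

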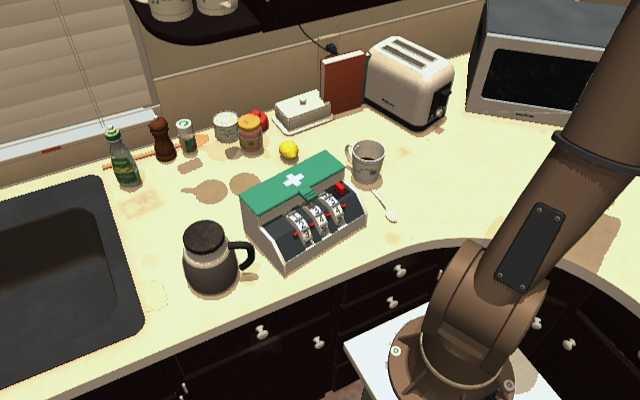

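View pics/top0.png

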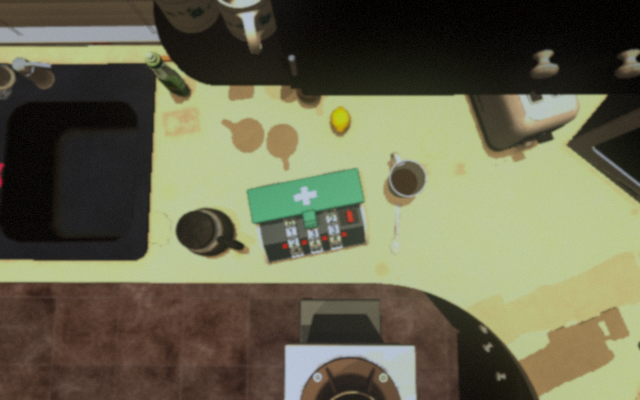

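Create h.py:
```python
import numpy as np,cv2
from scipy.optimize import least_squares
def ray(d,uv,z):
    uv=np.atleast_2d(np.asarray(uv,float));M=d["cam_to_world"]
    r=np.c_[(uv[:,0]-d["cx"])/d["fx"],(uv[:,1]-d["cy"])/d["fy"],np.ones(len(uv))]@M[:3,:3].T
    return M[:3,3]+r*((z-M[2,3])/r[:,2])[:,None]
```

Run:
```python
from h import *
for n in("scene","top"):
    d=dict(np.load(n+".npz"));im=d["image"];h=cv2.cvtColor(im,cv2.COLOR_BGR2HSV)
    m=cv2.inRange(h,(60,90,60),(90,255,255));c=max(cv2.findContours(m,0,1)[0],key=cv2.contourArea)
    # exclude tab by opening
    k=np.zeros_like(m);cv2.drawContours(k,[c],-1,255,-1)
    c=max(cv2.findContours(k,0,cv2.CHAIN_APPROX_NONE)[0],key=cv2.contourArea)
    q=cv2.approxPolyDP(c,4,True)[:,0];P=ray(d,q,0.134)[:,:2]
    print(n,q.tolist(),np.round(P,4).tolist())
    r=cv2.inRange(h,(0,170,110),(6,255,255))|cv2.inRange(h,(174,170,110),(180,255,255))
    for cc in cv2.findContours(r,0,1)[0]:
        (x,y),a=cv2.minAreaRect(cc)[:2]
        if 225<x<400 and 150<y<290:print(' red',round(x),round(y),a)
d=dict(np.load("scene.npz"));a=cv2.resize(d["image"][165:265,265:385],(800,600),interpolation=2)
cv2.imwrite("pics/c1.png",a)
```

```text
scene [[344, 166], [324, 150], [239, 196], [259, 215], [298, 193], [312, 199], [316, 193], [310, 187]] [[0.4876, -0.0248], [0.5595, -0.0084], [0.5061, 0.2357], [0.434, 0.2172], [0.456, 0.1126], [0.4254, 0.0924], [0.4379, 0.0759], [0.4609, 0.0797]]
 red 295 233 (2.1213202476501465, 4.242640495300293)
 red 311 224 (2.0, 4.0)
 red 328 214 (2.0, 5.0)
 red 343 205 (2.0, 4.0)
 red 340 187 (12.529586791992188, 6.410486698150635)
top [[356, 169], [248, 190], [253, 222], [301, 214], [305, 227], [315, 226], [316, 211], [362, 201]] [[0.5627, -0.0114], [0.5156, 0.231], [0.4436, 0.2183], [0.4613, 0.1116], [0.4324, 0.1026], [0.4346, 0.0804], [0.468, 0.0783], [0.4902, -0.0241]]
 red 284 246 (4.0, 3.0)
 red 304 242 (4.0, 4.0)
 red 324 238 (4.242640495300293, 3.535533905029297)
 red 344 234 (3.5777084827423096, 4.0249223709106445)
 red 350 216 (10.0, 5.0)
```

View pics/c1.png

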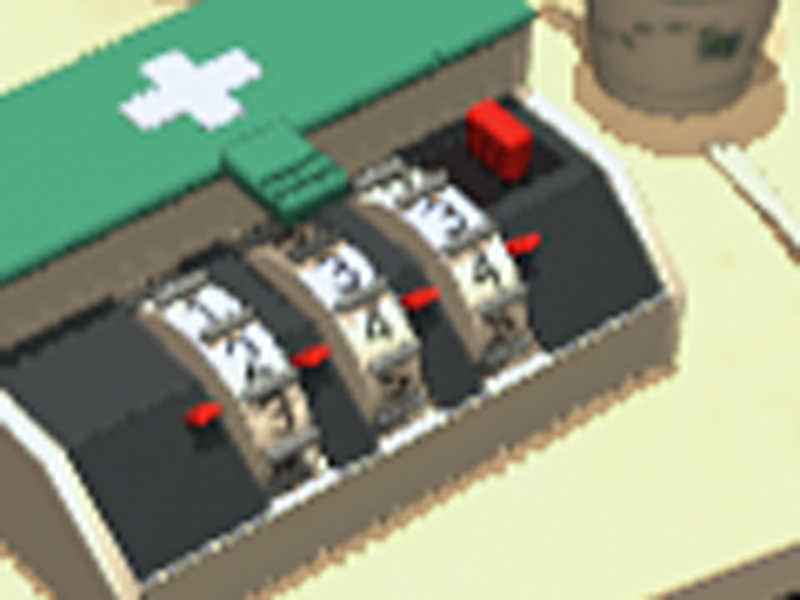

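Add to h.py:
```python
def proj(d,P):
    M=np.linalg.inv(d["cam_to_world"]);p=P@M[:3,:3].T+M[:3,3]
    return np.c_[d["fx"]*p[:,0]/p[:,2]+d["cx"],d["fy"]*p[:,1]/p[:,2]+d["cy"]]
def b2w(b,P):
    P=np.atleast_2d(P)/1000.;c,s=np.cos(b[2]),np.sin(b[2])
    return np.c_[b[0]+c*P[:,0]-s*P[:,1],b[1]+s*P[:,0]+c*P[:,1],P[:,2]]
```

Run:
```python
from h import *
S,T=[dict(np.load(n+".npz")) for n in("scene","top")]
L=np.array([[38,-128,134],[118,-128,134],[118,128,134],[38,128,134]],float)
R=np.array([[-23,72,85],[-23,24,85],[-23,-24,85],[-23,-72,85]],float)
us=[[344,166],[324,150],[239,196],[259,215],[295,233],[311,224],[328,214],[343,205]]
ut=[[362,201],[356,169],[248,190],[253,222],[284,246],[304,242],[324,238],[344,234]]
Q=np.r_[L,R]
f=lambda b,w:np.r_[w[0]*(proj(S,b2w(b,Q))-us).ravel(),w[1]*(proj(T,b2w(b,Q))-ut).ravel()]
for w in((1,0),(0,1),(1,1)):
    r=least_squares(f,[.45,.1,.2],args=(w,),x_scale=[.1,.1,.1],loss='soft_l1');print(w,r.x.round(4),r.fun.round(1)[-32:])
b=r.x;np.save("b.npy",b)
P=b2w(b,[[0,0,200]]);print(b2w(b,[[15,-90,100],[20,0,131],[114,0,124],[0,48,62],[0,-48,62]]).round(3))
for y in(48,0,-48):
    a=np.radians([27,45,63]);print(y,((proj(S,b2w(b,np.c_[-43.5*np.sin(a),a*0+y,62+43.5*np.cos(a)]))-[265,165])*[800/120,6]).round().tolist())
```

```text
(1, 0) [0.4237 0.0884 0.2153] [ 1.2 -0.6 -0.2 -2.  -2.1 -1.2 -1.7  0.8  0.2  1.5  0.9  0.2 -0.   0.2
  0.5 -0.4  0.   0.  -0.  -0.  -0.   0.  -0.   0.   0.   0.   0.   0.
  0.   0.   0.   0. ]
(0, 1) [0.4275 0.0886 0.1959] [ 0.  -0.   0.  -0.  -0.  -0.  -0.  -0.  -0.   0.  -0.  -0.  -0.  -0.
 -0.  -0.   2.5  0.2  1.1 -2.4 -2.7 -1.2 -1.5  1.7 -0.4  0.2 -0.1  0.1
  0.2  0.1  0.4  0.1]
(1, 1) [0.426  0.0884 0.2052] [ 1.2 -1.   0.1 -2.5 -2.3 -2.4 -2.4 -0.3 -0.5  0.6  0.3 -0.5 -0.5 -0.3
  0.1 -0.8  2.3  0.4  0.6 -2.2 -3.   0.1 -1.5  2.9 -0.1  1.1  0.1  0.9
  0.3  0.6  0.5  0.4]
[[0.459 0.003 0.1  ]
 [0.446 0.092 0.131]
 [0.538 0.112 0.124]
 [0.416 0.135 0.062]
 [0.436 0.041 0.062]]
48 [[247.0, 349.0], [267.0, 380.0], [282.0, 412.0]]
0 [[358.0, 289.0], [378.0, 320.0], [392.0, 351.0]]
-48 [[465.0, 231.0], [485.0, 262.0], [498.0, 293.0]]
```

Create go.py:
```python
# python3 go.py bx by bz (box mm): delta in tool axes
import sys;from h import *;from cell import arm
from scipy.spatial.transform import Rotation as Ro
o=arm.observe();b=np.load("b.npy");R=Ro.from_rotvec(o["ee_rot"]).as_matrix();p=np.array(o["position"])
c,s=np.cos(b[2]),np.sin(b[2]);q=p[:2]-b[:2]
print("t",round(float(o["clock"]),2),"tcp in box mm",(1000*np.array([c*q[0]+s*q[1],-s*q[0]+c*q[1],p[2]])).round(1),"turn left",round(float(np.arctan2(R[1,0],R[0,0])-b[2]),3),"F",np.round(o["force"],1))
if len(sys.argv)>3:print("tool delta",(R.T@(b2w(b,[[float(v) for v in sys.argv[1:4]]])[0]-p)).round(4))
```

```text
(no output)
```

creep_tool(deltas="0,0,0,0.148,0 | 0,0,0,0,0")

```text
clock: 0.3
position: [0.2158, -0.5863, 0.2263]
ee_rot: [-3.125, -0.317, 0.001]
force: [1.2, 0.4, 1.2]
width: 0.873
gripper_force: 0.0
```

```bash
python3 go.py -70 0 240
```

```text
t 0.3 tcp in box mm [-343.2 -617.7  226.3] turn left -0.003 F [1.2 0.4 1.2]
tool delta [ 0.2713 -0.6186 -0.0133]
```

creep_tool(deltas="0.018,-0.041,-0.002,0,0 | 0.018,-0.041,-0.002,0,0 | 0.018,-0.041,-0.002,0,0 | 0.018,-0.041,-0.002,0,0 | 0.018,-0.041,-0.002,0,0 | 0.018,-0.041,-0.001,0,0 | 0.018,-0.041,-0.001,0,0 | 0.018,-0.041,-0.001,0,0 | 0.018,-0.041,0,0,0")

```text
clock: 1.2
position: [0.2995, -0.1906, 0.2399]
ee_rot: [3.123, 0.328, 0.0]
force: [1.3, 0.3, 0.6]
width: 0.089
gripper_force: 0.0
```

```bash
python3 go.py -70 0 240
```

```text
t 1.2 tcp in box mm [-180.7 -247.4  239.9] turn left 0.004 F [1.3 0.3 0.6]
tool delta [ 0.1117 -0.2469 -0.0003]
```

creep_tool(deltas="0.018,-0.04,0,0,0 | 0.018,-0.041,0,0,0 | 0.018,-0.041,0,0,0 | 0.018,-0.041,0,0,0 | 0.018,-0.041,0,0,0 | 0.02,-0.041,0,0,0 | 0,0,0,0,0 | 0,0,0,0,0")

```text
clock: 2.0
position: [0.3573, 0.0706, 0.2396]
ee_rot: [3.124, 0.33, -0.001]
force: [0.6, -0.0, -0.6]
width: 0.003
gripper_force: 0.0
```

```bash
python3 go.py -70 0 240
```

Run:
```python
from h import *;from cell import arm
d=arm.get_image("wrist");print(d["fx"],d["cx"],d["cy"],d["mount"].round(3).tolist())
cv2.imwrite("pics/w1.png",d["image"])
```

```text
t 2.0 tcp in box mm [-70.9  -3.4 239.6] turn left 0.006 F [ 0.6 -0.  -0.6]
tool delta [ 0.0009 -0.0034 -0.0004]
298.2517541313436 322.3887986412109 198.79569022430053 [[-0.001, -0.957, -0.289, 0.078], [1.0, -0.001, 0.0, 0.0], [-0.0, -0.289, 0.957, -0.158], [0.0, 0.0, 0.0, 1.0]]
```

View pics/w1.png

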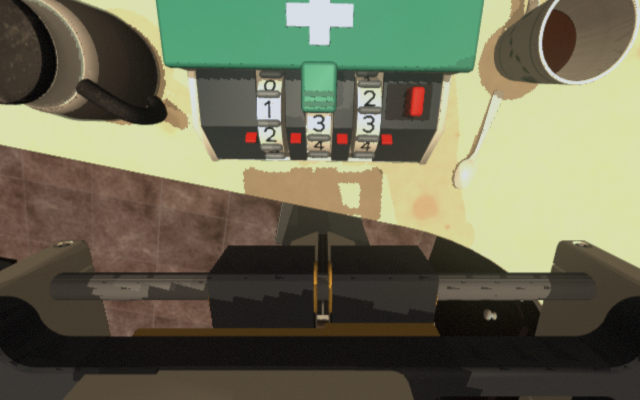

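Add to h.py:
```python
def wrist(arm):
    from scipy.spatial.transform import Rotation as Ro
    o=arm.observe();d=arm.get_image("wrist");M=np.eye(4);M[:3,:3]=Ro.from_rotvec(o["ee_rot"]).as_matrix();M[:3,3]=o["position"]
    d["cam_to_world"]=M@d["mount"];return d
```

Run:
```python
from h import *;from cell import arm
d=wrist(arm);b=np.load("b.npy");im=d["image"];np.savez("wrist.npz",**d)
print("lid",proj(d,b2w(b,[[38,-128,134],[118,-128,134],[38,128,134],[2,-15,138],[2,15,138]])).round(1).tolist())
print("ptr",proj(d,b2w(b,[[-23,y,85] for y in(72,24,-24,-72)])).round(1).tolist())
h=cv2.cvtColor(im,cv2.COLOR_BGR2HSV)
r=cv2.inRange(h,(0,170,110),(6,255,255))|cv2.inRange(h,(174,170,110),(180,255,255))
for cc in cv2.findContours(r,0,1)[0]:
    m=cv2.minAreaRect(cc)
    if min(m[1])>3:print(' red',np.round(m[0],1),m[1])
for y in(48,0,-48):
    for r in(40,47):
        a=np.radians([-9,9,27,45,63]);print(y,r,proj(d,b2w(b,np.c_[-r*np.sin(a),a*0+y,62+r*np.cos(a)])).round(1).tolist())
cv2.imwrite("pics/w2.png",cv2.resize(im[60:170,240:400],(800,550),interpolation=2))
```

```text
lid [[473.3, 68.8], [489.3, -48.5], [159.6, 68.0], [334.5, 114.4], [298.8, 114.3]]
ptr [[247.9, 138.4], [294.4, 138.5], [340.9, 138.6], [387.3, 138.7]]
 red [385.  138.5] (9.0, 10.0)
 red [341. 138.] (10.0, 10.0)
 red [294. 137.] (10.0, 10.0)
 red [249.5 137. ] (10.0, 11.0)
 red [415. 100.] (28.0, 14.0)
48 40 [[266.8, 108.9], [267.5, 122.4], [268.8, 134.7], [270.5, 144.2], [272.5, 150.1]]
48 47 [[265.5, 107.6], [266.3, 124.0], [267.9, 138.6], [270.0, 149.7], [272.3, 156.5]]
0 40 [[317.3, 109.0], [317.3, 122.5], [317.4, 134.8], [317.6, 144.3], [317.7, 150.2]]
0 47 [[317.2, 107.8], [317.2, 124.1], [317.4, 138.7], [317.5, 149.8], [317.7, 156.5]]
-48 40 [[367.8, 109.1], [367.2, 122.6], [366.0, 134.9], [364.6, 144.4], [363.0, 150.3]]
-48 47 [[368.9, 107.9], [368.2, 124.2], [366.8, 138.8], [365.0, 149.9], [363.1, 156.6]]
```

View pics/w2.png

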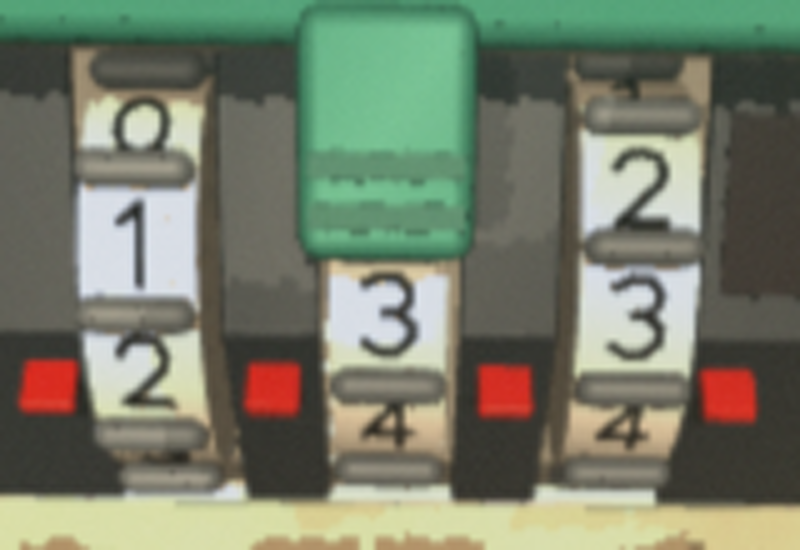

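creep_tool(deltas="0.014,-0.018,0.03,0,0 | 0.016,-0.017,0.03,0,0 | 0.015,-0.016,0.03,0,0 | 0,0,0.02,0,0 | 0,0,0,0,0")

```text
clock: 2.6
position: [0.3895, 0.1273, 0.1275]
ee_rot: [3.124, 0.321, -0.008]
force: [-1.2, 0.2, 1.0]
width: 0.004
gripper_force: 0.0
```

```bash
python3 go.py -25 48 103
```

```text
t 2.6 tcp in box mm [-27.8  45.5 127.5] turn left -0.0 F [-1.2  0.2  1. ]
tool delta [ 0.0029 -0.0025  0.0245]
```

creep_tool(deltas="0.002,-0.002,0.012,0,0 | 0,0,0.012,0,0 | 0,0,0,0,0")

```text
clock: 2.9
position: [0.3922, 0.1305, 0.1049]
ee_rot: [3.124, 0.32, -0.002]
force: [0.4, 0.3, 0.3]
width: 0.007
gripper_force: 0.0
```

```bash
python3 go.py -10.5 48 105
```

```text
t 2.9 tcp in box mm [-24.5  48.1 104.9] turn left -0.001 F [0.4 0.3 0.3]
tool delta [ 0.014   0.0001 -0.0001]
```

creep_tool(deltas="0.002,0,0.0015,0,0 | 0.004,0,0,0,0 | 0.004,0,0,0,0 | 0.004,0,0,0,0 | 0,0,0,0,0")

```text
clock: 3.4
position: [0.4073, 0.1345, 0.1045]
ee_rot: [-3.125, -0.32, -0.001]
force: [-0.4, -0.9, 1.3]
width: 0.003
gripper_force: 0.2
```

```bash
python3 go.py -10.5 48 103
```

```text
t 3.4 tcp in box mm [ -8.9  49.  104.5] turn left -0.001 F [-0.4 -0.9  1.3]
tool delta [-0.0016  0.001   0.0015]
```

Create ribs.py:
```python
from h import *;from cell import arm
d=wrist(arm);b=np.load("b.npy");g=cv2.cvtColor(d["image"],cv2.COLOR_BGR2GRAY);A=np.arange(-20,76,4);a=np.radians(A)
print("ang ",*("%3d"%v for v in A))
for y in(48,0,-48):
    v=0
    for e in(-8,8):
        q=proj(d,b2w(b,np.c_[-43*np.sin(a),a*0+y+e,62+43*np.cos(a)])).astype(np.float32)
        v=v+cv2.remap(g,q[:,:1],q[:,1:],1)[:,0].astype(float)/2
    print("%4d"%y,*("%3d"%x for x in v))
cv2.imwrite("pics/last.png",d["image"])
```

```text
(no output)
```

creep_tool(deltas="-0.004,0,-0.02,0,0 | -0.02,0,-0.045,0,0 | -0.02,0,-0.045,0,0 | 0,0,0,0,0")

```text
clock: 3.8
position: [0.3637, 0.1265, 0.2188]
ee_rot: [3.125, 0.322, 0.012]
force: [1.1, -0.3, 0.1]
width: 0.004
gripper_force: 0.0
```

```bash
python3 ribs.py; python3 go.py -36 48 98
```

```text
ang  -20 -16 -12  -8  -4   0   4   8  12  16  20  24  28  32  36  40  44  48  52  56  60  64  68  72
  48 224 221 118 125 204 224 223 223 222 221 204 108 132 126 200 191 175 153 108 103 122 136 130 125
   0 116 106  95 111  90 218 223 222 222 221 219 107 130 107 194 193 180 161 127 103 112 127 128 125
 -48 222 222 123 118 117 222 222 222 221 221 219 121 123 105 183 194 176 158 129 103 106 114 118 114
t 3.85 tcp in box mm [-53.   49.1 216.7] turn left -0.001 F [ 1.2  0.2 -1.2]
tool delta [0.0163 0.0009 0.1188]
```

creep_tool(deltas="0.016,0.001,0.04,0,0 | 0,0,0.04,0,0 | 0,0,0.025,0,0 | 0,0,0.009,0,0 | 0,0,0.003,0,0 | 0,0,0,0,0")

```text
clock: 4.45
position: [0.3794, 0.1278, 0.0974]
ee_rot: [-3.125, -0.321, 0.0]
force: [0.5, 0.8, -0.0]
width: 0.006
gripper_force: 0.0
```

```bash
python3 go.py -36 48 97
```

```text
t 4.45 tcp in box mm [-37.6  48.1  97.4] turn left -0.0 F [ 0.5  0.8 -0. ]
tool delta [0.0016 0.0001 0.0004]
```

creep_tool(deltas="0.005,0,0,0,0 | 0.004,0,0,0,0 | 0.004,0,-0.001,0,0 | 0.004,0,-0.002,0,0 | 0.004,0,-0.002,0,0 | 0.004,0,-0.001,0,0 | 0,0,0,0,0")

```text
clock: 5.15
position: [0.4041, 0.1328, 0.1038]
ee_rot: [3.125, 0.321, 0.0]
force: [-4.4, -1.3, 10.7]
width: 0.007
gripper_force: 5.6
```

```bash
python3 go.py
```

```text
t 5.15 tcp in box mm [-12.4  47.9 103.8] turn left -0.001 F [-4.4 -1.3 10.7]
```

creep_tool(deltas="-0.005,0,-0.02,0,0 | -0.02,0.02,-0.045,0,0 | -0.015,0.028,-0.04,0,0 | 0,0,0,0,0")

```text
clock: 5.55
position: [0.3771, 0.077, 0.2086]
ee_rot: [3.124, 0.314, 0.01]
force: [0.3, 0.7, -0.5]
width: 0.005
gripper_force: 0.0
```

```bash
python3 ribs.py; python3 go.py -37 0 97
```

```text
ang  -20 -16 -12  -8  -4   0   4   8  12  16  20  24  28  32  36  40  44  48  52  56  60  64  68  72
  48 216 212 104 104 202 216 216 215 215 214 196 102 116 114 200 192 177 152 105 103 121 128 125 117
   0 136 126 105 112  94 209 215 214 214 212 210 100 128 103 184 183 171 150 108  88  85  84  84  84
 -48 215 214 107 121 129 215 215 215 214 213 212 111 123 102 179 187 175 158 126  98 101 113 119 122
t 5.6 tcp in box mm [-5.010e+01 -1.000e-01  2.069e+02] turn left -0.005 F [ 0.7 -0.1 -1.1]
tool delta [ 0.0126 -0.0004  0.1099]
```

creep_tool(deltas="0.012,0,0.035,0,0 | 0,0,0.04,0,0 | 0,0,0.025,0,0 | 0,0,0.009,0,0 | 0,0,0,0,0")

```text
clock: 6.1
position: [0.3862, 0.0827, 0.0945]
ee_rot: [-3.124, -0.323, 0.005]
force: [-0.3, 0.7, 0.0]
width: 0.004
gripper_force: 0.0
```

```bash
python3 go.py -37 0 97
```

```text
t 6.1 tcp in box mm [-40.1   2.5  94.5] turn left 0.001 F [-0.3  0.7  0. ]
tool delta [ 0.0031  0.0025 -0.0025]
```

View pics/last.png

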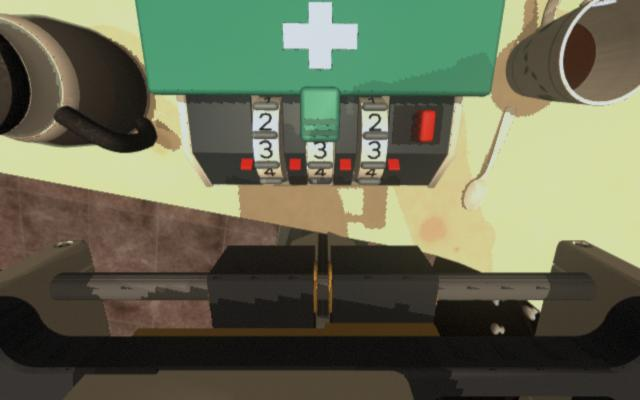

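creep_tool(deltas="0.007,0.002,-0.002,0,0 | 0.004,0,0,0,0 | 0.004,0,-0.001,0,0 | 0.004,0,-0.002,0,0 | 0.004,0,-0.003,0,0 | 0.004,0,-0.002,0,0 | 0,0,0,0,0")

```text
clock: 6.8
position: [0.415, 0.0858, 0.1062]
ee_rot: [-3.125, -0.321, -0.002]
force: [-0.6, -0.3, -0.0]
width: 0.006
gripper_force: 0.0
```

```bash
python3 go.py
```

```text
t 6.8 tcp in box mm [-11.3  -0.3 106.2] turn left -0.001 F [-0.6 -0.3 -0. ]
```

creep_tool(deltas="-0.002,0,-0.02,0,0 | -0.02,0,-0.005,0,0 | -0.006,0,0.01,0,0 | 0,0,0.011,0,0 | 0,0,0,0,0")

```text
clock: 7.3
position: [0.3858, 0.0794, 0.108]
ee_rot: [3.125, 0.321, -0.004]
force: [0.9, -0.4, 0.0]
width: 0.007
gripper_force: 0.0
```

```bash
python3 go.py -37 0 97
```

```text
t 7.3 tcp in box mm [-41.2  -0.6 108. ] turn left -0.001 F [ 0.9 -0.4  0. ]
tool delta [ 0.0042 -0.0006  0.011 ]
```

creep_tool(deltas="0.002,0,0.011,0,0 | 0.005,0,0,0,0 | 0.005,0,0,0,0 | 0.004,0,-0.001,0,0 | 0.004,0,-0.002,0,0 | 0.004,0,-0.003,0,0 | 0.004,0,-0.002,0,0 | 0,0,0,0,0")

```text
clock: 8.1
position: [0.415, 0.0859, 0.1072]
ee_rot: [-3.125, -0.321, -0.002]
force: [0.2, -0.3, 0.3]
width: 0.002
gripper_force: 0.0
```

```bash
python3 go.py
```

```text
t 8.1 tcp in box mm [-11.2  -0.3 107.2] turn left -0.001 F [ 0.2 -0.3  0.3]
```

creep_tool(deltas="-0.002,0,-0.02,0,0 | -0.02,0,-0.04,0,0 | -0.016,0,-0.04,0,0 | 0,0,0,0,0")

```text
clock: 8.5
position: [0.3773, 0.0784, 0.2106]
ee_rot: [3.124, 0.321, 0.01]
force: [0.7, 0.5, 0.1]
width: 0.004
gripper_force: 0.0
```

```bash
python3 ribs.py; python3 go.py -37 0 97
```

```text
ang  -20 -16 -12  -8  -4   0   4   8  12  16  20  24  28  32  36  40  44  48  52  56  60  64  68  72
  48 216 215 104 107 196 216 216 215 215 214 192 100 119 112 198 192 178 153 104 102 118 122 111 103
   0 130 135 106 103  95 208 216 214 214 213 210 104 132 102 189 184 170 152 103  79  87  98 101 102
 -48 214 215 120 122 136 216 215 215 213 213 212 119 127 104 168 187 174 158 131  99  99 112 121 126
t 8.55 tcp in box mm [-49.6  -0.5 208.8] turn left -0.001 F [-0.4 -0.3 -0. ]
tool delta [ 0.012  -0.0007  0.1118]
```

View pics/last.png

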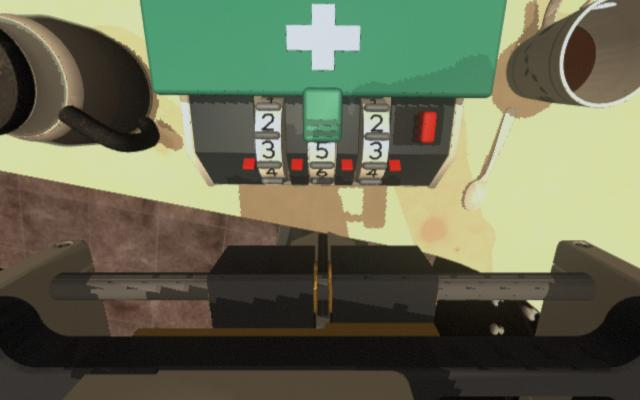

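creep_tool(deltas="0.01,0,0.035,0,0 | 0,0,0.04,0,0 | 0,0,0.025,0,0 | 0,0,0.009,0,0 | 0,0,0.002,0,0 | 0,0,0,0,0")

```text
clock: 9.15
position: [0.3868, 0.0801, 0.096]
ee_rot: [-3.125, -0.321, -0.0]
force: [0.2, 0.3, 0.4]
width: 0.003
gripper_force: 0.0
```

```bash
python3 go.py -37 0 97
```

```text
t 9.15 tcp in box mm [-40.   -0.1  96. ] turn left -0.0 F [0.2 0.3 0.4]
tool delta [ 0.003  -0.0001 -0.001 ]
```

creep_tool(deltas="0.007,0,-0.001,0,0 | 0.004,0,0,0,0 | 0.004,0,-0.001,0,0 | 0.004,0,-0.002,0,0 | 0.004,0,-0.003,0,0 | 0.004,0,-0.002,0,0 | 0,0,0,0,0")

```text
clock: 9.85
position: [0.414, 0.0857, 0.1051]
ee_rot: [-3.125, -0.321, -0.002]
force: [-0.8, 0.2, 0.3]
width: 0.006
gripper_force: 0.0
```

```bash
python3 go.py
```

```text
t 9.85 tcp in box mm [-12.3  -0.2 105.1] turn left -0.001 F [-0.8  0.2  0.3]
```

creep_tool(deltas="-0.002,0,-0.02,0,0 | -0.02,0.018,-0.005,0,0 | -0.004,0.03,0,0,0 | 0,0,0,0,0")

```text
clock: 10.25
position: [0.3968, 0.0296, 0.1295]
ee_rot: [3.124, 0.314, -0.001]
force: [0.5, -0.1, 0.8]
width: 0.005
gripper_force: 0.0
```

```bash
python3 go.py -38 -48 97
```

```text
t 10.25 tcp in box mm [-40.6 -51.6 129.5] turn left -0.005 F [ 0.5 -0.1  0.8]
tool delta [ 0.0026 -0.0037  0.0325]
```

creep_tool(deltas="0,-0.002,0.02,0,0 | 0,0,0.012,0,0 | 0,0,0,0,0")

```text
clock: 10.55
position: [0.3956, 0.0352, 0.0964]
ee_rot: [-3.125, -0.322, 0.005]
force: [-0.2, 0.6, -0.5]
width: 0.006
gripper_force: 0.0
```

```bash
python3 go.py -12 -48 105
```

```text
t 10.55 tcp in box mm [-40.6 -45.9  96.4] turn left 0.0 F [-0.2  0.6 -0.5]
tool delta [ 0.0285  0.0021 -0.0087]
```

creep_tool(deltas="0.008,0.002,0,0,0 | 0.004,0,0,0,0 | 0.004,0,-0.001,0,0 | 0.004,0,-0.002,0,0 | 0.004,0,-0.003,0,0 | 0.004,0,-0.002,0,0 | 0,0,0,0,0")

```text
clock: 11.25
position: [0.4257, 0.039, 0.1062]
ee_rot: [-3.125, -0.321, -0.002]
force: [0.1, -0.1, -0.4]
width: 0.005
gripper_force: 0.0
```

```bash
python3 go.py
```

```text
t 11.25 tcp in box mm [-10.4 -48.3 106.2] turn left -0.001 F [ 0.1 -0.1 -0.4]
```

creep_tool(deltas="-0.002,0,-0.02,0,0 | -0.02,0,-0.04,0,0 | -0.016,-0.02,-0.04,0,0 | 0,0,0,0,0")

```text
clock: 11.65
position: [0.3837, 0.0528, 0.2097]
ee_rot: [3.124, 0.324, 0.01]
force: [0.8, 0.7, 0.2]
width: 0.005
gripper_force: 0.0
```

```bash
python3 ribs.py; python3 go.py 15 -115 140
```

```text
ang  -20 -16 -12  -8  -4   0   4   8  12  16  20  24  28  32  36  40  44  48  52  56  60  64  68  72
  48 208 205 107 115 183 207 207 207 207 207 194 103 124 117 197 192 178 150 103 101 116 119 107  98
   0 125 138 111 113 106 188 204 205 204 203 199  99 119  97 178 176 161 140  90  62  63  66  67  67
 -48 203 205 107 116 118 205 206 204 203 203 201 112 119  97 163 179 165 139 109  80  77  86  94  95
t 11.7 tcp in box mm [-48.7 -27.8 207.7] turn left 0.0 F [ 0.  -0.6 -1. ]
tool delta [0.0633 0.0871 0.0682]
```

View pics/last.png

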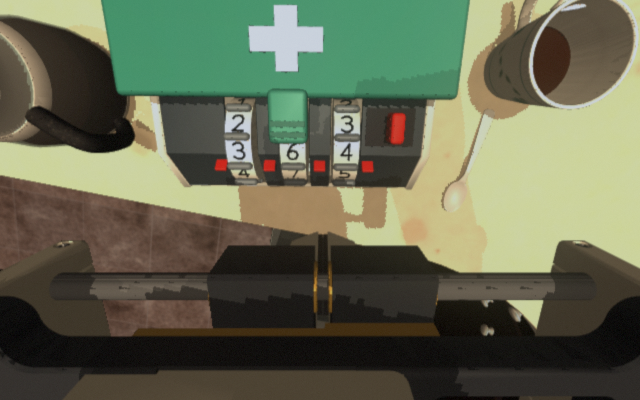

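creep_tool(deltas="0.02,0.03,0,0,0 | 0.022,0.03,0.01,0,0 | 0.021,0.03,0.03,0,0 | 0,0,0.025,0,0 | 0,0,0,0,0")

```text
clock: 12.2
position: [0.461, -0.0258, 0.1366]
ee_rot: [-3.124, -0.319, 0.012]
force: [-0.3, -0.0, 0.5]
width: 0.004
gripper_force: 0.0
```

```bash
python3 go.py 15 -119 98
```

```text
t 12.2 tcp in box mm [  11.  -118.9  136.6] turn left -0.002 F [-0.3 -0.   0.5]
tool delta [0.0043 0.0002 0.0386]
```

creep_tool(deltas="0.004,0,0.015,0,0 | 0,0,0.015,0,0 | 0,0,0.006,0,0 | 0,0,0,0,0")

```text
clock: 12.6
position: [0.4669, -0.0234, 0.1044]
ee_rot: [-3.125, -0.323, 0.001]
force: [-0.7, -0.1, -0.1]
width: 0.004
gripper_force: 0.0
```

```bash
python3 go.py 15 -103 98
```

```text
t 12.6 tcp in box mm [  17.3 -117.8  104.4] turn left 0.001 F [-0.7 -0.1 -0.1]
tool delta [-0.0023 -0.0148  0.0064]
```

creep_tool(deltas="-0.002,0,0.006,0,0 | 0,-0.003,0,0,0 | 0,-0.003,0,0,0 | 0,-0.003,0,0,0 | 0,-0.003,0,0,0 | 0,0,0,0,0")

```text
clock: 13.2
position: [0.463, -0.0121, 0.099]
ee_rot: [3.125, 0.322, 0.001]
force: [-0.9, -0.5, 0.4]
width: 0.005
gripper_force: 0.2
```

```bash
python3 go.py 15 -102 98
```

```text
t 13.2 tcp in box mm [  15.8 -105.9   99. ] turn left 0.0 F [-0.9 -0.5  0.4]
tool delta [-0.0008 -0.0039  0.001 ]
```

creep_tool(deltas="0,-0.002,0,0,0 | 0,-0.002,0,0,0 | 0,-0.002,0,0,0 | 0,0,0,0,0")

```text
clock: 13.6
position: [0.4619, -0.0067, 0.0988]
ee_rot: [3.125, 0.321, 0.001]
force: [0.9, -1.2, 1.5]
width: 0.007
gripper_force: 0.7
```

```bash
python3 go.py 15 -102 98
```

```text
t 13.6 tcp in box mm [  15.8 -100.4   98.8] turn left -0.0 F [ 0.9 -1.2  1.5]
tool delta [-0.0008  0.0016  0.0008]
```

creep_tool(deltas="0,-0.002,0,0,0 | 0,-0.001,0,0,0 | 0,-0.001,0,0,0 | 0,0,0,0,0")

```text
clock: 14.0
position: [0.4616, -0.0058, 0.0989]
ee_rot: [3.122, 0.316, 0.001]
force: [3.1, -12.0, 3.0]
width: 0.005
gripper_force: 6.6
```

```bash
python3 go.py
```

Run:
```python
from h import *;from cell import arm
d=wrist(arm);b=np.load("b.npy")
cv2.imwrite("pics/catch.png",d["image"])
print(proj(d,b2w(b,[[2,-84,112],[2,-72,112],[2,-96,112]])).round())
```

```text
t 14.0 tcp in box mm [ 15.7 -99.5  98.9] turn left -0.003 F [  3.1 -12.    3. ]
[[294. 281.]
 [272. 281.]
 [316. 281.]]
```

creep_tool(deltas="0,0.005,0,0,0 | 0,0.004,-0.02,0,0.3 | -0.02,-0.01,-0.045,0,0.6 | -0.02,-0.035,-0.03,0,0.6 | 0,-0.035,0,0,0.6 | 0,-0.023,0,0,0.6 | 0,0,0,0,0.6", force=25)

```text
clock: 14.75
position: [0.402, 0.0843, 0.1939]
ee_rot: [-3.123, -0.329, -0.002]
force: [0.5, 0.6, -0.6]
width: 0.477
gripper_force: 0.0
```

```bash
python3 go.py 12 0 120
```

Run:
```python
from h import *;from cell import arm
d=wrist(arm);b=np.load("b.npy");h=cv2.cvtColor(d["image"],cv2.COLOR_BGR2HSV)
cv2.imwrite("pics/catch.png",d["image"])
r=cv2.inRange(h,(0,170,110),(6,255,255))|cv2.inRange(h,(174,170,110),(180,255,255))
for cc in cv2.findContours(r,0,1)[0]:
    if cv2.contourArea(cc)>30:print(cv2.boundingRect(cc))
print(proj(d,b2w(b,[[15,-78,112],[15,-90,112],[2,-15,138],[2,15,138]])).round(1))
```

```text
t 14.75 tcp in box mm [-24.4   0.9 193.9] turn left 0.005 F [ 0.5  0.6 -0.6]
tool delta [0.0363 0.0011 0.0739]
(393, 189, 12, 12)
(343, 189, 12, 11)
(292, 188, 11, 11)
(241, 187, 13, 12)
(410, 144, 18, 32)
[[419.7 159. ]
 [434.5 159.1]
 [343.6 181.8]
 [302.9 181.7]]
```

View pics/catch.png

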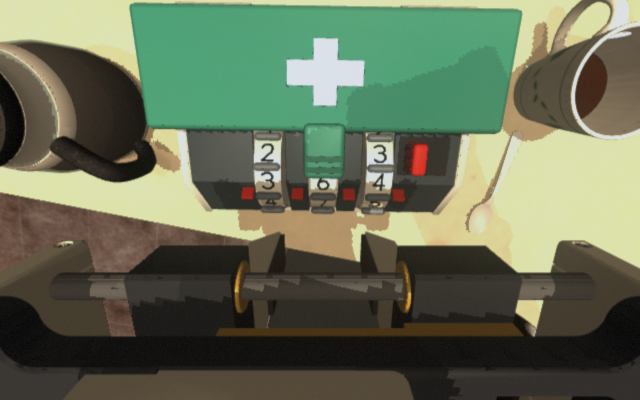

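creep_tool(deltas="0.018,0,0.005,0,0.6 | 0.018,0.001,0.015,0,0.6 | 0,0,0.03,0,0.6 | 0,0,0.022,0,0.6 | 0,0,0,0,0.6")

```text
clock: 15.3
position: [0.4363, 0.0857, 0.1186]
ee_rot: [3.125, 0.32, -0.01]
force: [-0.3, 0.2, 0.3]
width: 0.601
gripper_force: 0.0
```

```bash
python3 go.py 12 0 120
```

```text
t 15.3 tcp in box mm [  9.6  -4.7 118.6] turn left -0.001 F [-0.3  0.2  0.3]
tool delta [ 0.0024 -0.0047 -0.0014]
```

creep_tool(deltas="0.002,-0.004,0,0,0.6 | 0,0,0,0,0.2 | 0,0,0,0,0.2 | 0,0,0,0,0.2 | 0,0,0,0,0.2", force=20)

```text
clock: 15.8
position: [0.4398, 0.0917, 0.1219]
ee_rot: [-3.125, -0.321, -0.002]
force: [0.3, -1.0, 3.2]
width: 0.322
gripper_force: 20.0
```

```bash
python3 go.py 12 0 120
```

```text
t 15.8 tcp in box mm [ 14.2   0.4 121.9] turn left -0.001 F [ 0.3 -1.   3.2]
tool delta [-0.0022  0.0004  0.0019]
```

Gripped (0.322·92 ≈ 30 mm). Swing along the arc.

creep_tool(deltas="0.001,0,-0.010,0,0.2 | 0.002,0,-0.010,0,0.2 | 0.003,0,-0.010,0,0.2 | 0.004,0,-0.009,0,0.2 | 0.005,0,-0.009,0,0.2 | 0.006,0,-0.008,0,0.2 | 0,0,0,0,0.2")

```text
clock: 16.5
position: [0.4601, 0.0957, 0.1783]
ee_rot: [3.124, 0.32, -0.001]
force: [-4.6, -1.9, 5.8]
width: 0.323
gripper_force: 20.0
```

```bash
python3 go.py
```

```text
t 16.5 tcp in box mm [ 34.9   0.2 178.3] turn left -0.001 F [-4.6 -1.9  5.8]
```

creep_tool(deltas="0.007,0,-0.0075,0,0.2 | 0.007,0,-0.0073,0,0.2 | 0.008,0,-0.006,0,0.2 | 0.008,0,-0.0055,0,0.2 | 0.009,0,-0.004,0,0.2 | 0.009,0,-0.004,0,0.2 | 0.009,0,-0.002,0,0.2 | 0,0,0,0,0.2")

```text
clock: 17.3
position: [0.5182, 0.1073, 0.2146]
ee_rot: [3.125, 0.32, 0.004]
force: [-0.1, -5.6, 5.3]
width: 0.326
gripper_force: 20.0
```

```bash
python3 go.py
```

```text
t 17.3 tcp in box mm [ 9.410e+01 -2.000e-01  2.146e+02] turn left -0.001 F [-0.1 -5.6  5.3]
```

creep_tool(deltas="0,0,0,0,0.7 | 0,0,0,0,0.7 | 0,0,0,0,0.7 | 0,0,-0.015,0,0.7 | 0,0,-0.04,0,0.7 | -0.02,0,-0.04,0,0.7 | -0.04,0.01,-0.02,0,0.7 | -0.04,0.03,0,0,0.7 | 0,0,0,0,0.7 | 0,0,0,0,0.7")

```text
clock: 18.3
position: [0.4258, 0.0472, 0.3291]
ee_rot: [3.124, 0.317, 0.003]
force: [0.7, -0.0, 0.1]
width: 0.702
gripper_force: 0.0
```

```bash
python3 go.py
```

Run:
```python
from h import *;from cell import arm
d=arm.get_image("scene");cv2.imwrite("pics/fin.png",d["image"][60:320,150:470].repeat(2,0).repeat(2,1))
```

```text
t 18.3 tcp in box mm [ -8.6 -40.2 329.1] turn left -0.003 F [ 0.7 -0.   0.1]
```

View pics/fin.png

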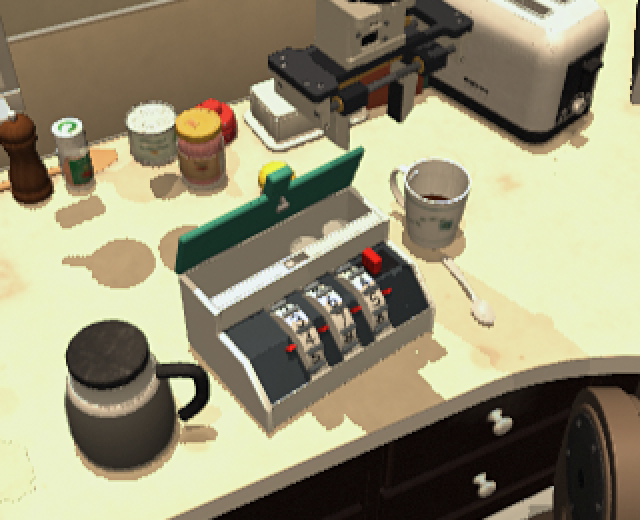

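Run:
```python
from h import *;from cell import arm
S=dict(np.load("scene.npz"));b=np.load("b.npy")
for t in(.8,.95,1.1,1.28,1.45):print(t,proj(S,b2w(b,[[114-112*np.cos(t)+7*np.sin(t),0,124+112*np.sin(t)+7*np.cos(t)]])).round(1))
print(arm.sign_off())
```

```text
0.8 [[302.2 163.9]]
0.95 [[298.3 157.2]]
1.1 [[294.2 150.9]]
1.28 [[288.8 144.1]]
1.45 [[283.7 138.7]]
the job is handed in; nothing more can be done
None
```

The job is handed in: the wheels show 4-7-5, the catch is fully across to the left, the lid stands open by itself at about 1.25 rad with the gripper clear, and the mug, carafe and teaspoon were not touched; the sign-off returned no verdict.

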